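# Set the flip stop and stage the specimen carrier

### The job

On the aluminium rail, first fold the flip stop with the round blade fully down across the channel, while the specimen carrier is still well short of it. Then push the specimen carrier along the channel until it rests against that round blade, sitting flat in the channel. Leave the stop with the square blade standing up as it is.

Things in the scene. Friction and masses are not known exactly. Their poses are not given: they have to be found in the camera images.
- rail: Fixed aluminium rail, 440 long (its y), 96 wide, roughly left-right before the robot. Origin: middle, at table level; +y points from the carrier's start (robot's right) to the stops, x away from the robot. Channel on its centre line: 66 wide, floor 8 above the table, ends open; fence each side, tops 22 above the table. Standing flags leave the channel free for the carrier to pass. (mm)
- carrier: White plastic block in the channel near the rail's -y end: 60 across (its x), 70 along the channel (y), 34 tall, glass dish (54 diameter) with brown larvae on top, 46 tall in all. Loose, about 0.18 kg. Origin: centre of its underside, on the channel floor; z up. A bare white block without dish, off the rail, is only a spare. (mm)
- round_stop: Dark clamp of the round-bladed stop, on the far fence. Origin on the hinge axis, 30 above the table, 55 from the channel's centre line. Axes as the rail's: y along the hinge, x away from channel. Flag: steel arm 18 wide with a disc 40 diameter, 12 thick, centred 55 from the hinge. Down, it is level over mid-channel; a carrier touching it has its origin at x -55, y -55, z -22 here. (mm)
- round_flag (a joint): Angle of the round-bladed flag, rad. 0: leaning back 0.7 rad beyond upright, away from the channel (+x of round_stop); 0.7: upright; 2.27 (end stop): level, fully down across the channel. Stiff hinge: stays where it is left; 1 to 2 N at the disc moves it. Starts between 0 and 0.35.
- square_stop: The other stop's fixed clamp, same frame and sizes as round_stop, but its flag ends in a square plate 40 by 40 by 12. Leave it standing. The two stops are 100 to 180 apart along the rail. (mm)
- square_flag (a joint): Angle of the square-bladed flag, rad, measured as for round_flag. Starts between 0 and 0.35; leave it standing.

How it is judged:
By the outcome, as a careful person would: the job done as asked, in the order asked, and still so for the second after the job is handed in, with the robot touching nothing.
It also fails if it takes over 48 s, if anything falls off the work surface, if the arm or the gripper's body presses on something with over 40 N, if the wrist force passes 120 N, or if a joint passes its speed limit or range.

### The arm

A 6-joint arm with a two-finger parallel gripper is mounted at the origin on the work surface. World frame = base frame: x ahead of the robot, y to its left, z up, the work surface at z = 0. Lengths are in mm, angles in rad, forces in N, time in s.
With the tool pointing down it reaches from about 300 to 775 mm from the base axis. Payload 14.6 kg.
Tool frame: the origin (TCP) lies where the fingers leave the gripper's body, on its centre line; the fingertips stand 97 mm ahead of it and the grasp point (between the pads) lies ahead of it (grip_depth is the z of the grasp point in the tool frame, in mm); z points along the fingers, y is the line along which they close (so a half turn about z gives the same grasp; the last joint's range is limited). The gripper opens to 94 mm and grips with 3 to 60 N. Pads are 16 mm wide; open, the fingers measure 119 mm over their backs; the gripper's body (75 mm by 177 mm) begins 78 mm behind the grasp point.
Start: joints at [1.111, 0.3, 1.521, -0, 1.321, -0.067], TCP at [210.524, 508.104, 302.646] pointing down, gripper open.
Joint ranges: [-3.03, 3.03], [-0.79, 2.21], [0.23, 2.52], [-1.04, 4.18], [0, 3.07], [-2.55, 2.55]. Speed limits (rad/s): [2.22, 2.22, 2.57, 3.14, 3.14, 3.14].

### API

Orientations are given as [roll, pitch, yaw] about the fixed x, y, z axes, in that order (R = Rz(yaw) Ry(pitch) Rx(roll)).
In Python, from cell import read_state, camera, sign_off, regions_of, spot_point, grip_depth gives the robot as it stands. The module is installed in compiled form; this text tells all that it offers.
- The arm moves only by the tool send_rows, never from a script. Its argument "series" is a list of rows, each a list of 3 entries, a list of its own where there are three numbers: the shift along the world's x, y, z in mm, then the turn about the world's z in degrees, then the closure, from -1 (fully open) to 1 (shut), so that 0 is half open. A call has 1 to 12 rows; each row shifts and turns the commanded pose from where the row before left it; what a row does not reach is not made up. A row lasts 1/10 s, in which the tool goes at most 50 mm and 8.59 degrees, less where a joint would pass 70% of its speed; a pose out of reach is approached as far as the arm can. A call is refused whole if a number of a shift passes 50 or a number of a turn 8.59, either way. A call with a gripper value outside its range is refused whole. The fingers move at their own pace and stop on an object; "squeeze" is the grip in N (left out, the last holds). Time passes only in rows, so rows that do not move let the fingers close. It gives the time, the measured TCP pose, the force, the opening and the grip force at its end, in the units of the state.
- read_state(): the state, without advancing time (a new reading comes with each control period).
- camera(name): name is "scene" or "top" or "wrist"; returns a dict with "color" (400x640x3 uint8, blue, green, red), "fx", "fy", "cx", "cy" (pixels), "camera_from_world" (4x4, takes a point from world to camera coordinates). Camera axes: x right, y down, z forward; pixel columns grow to the right and rows downward; lengths in mm; the calibration is good to about 2 mm. The wrist camera is an equidistant fisheye: a pixel r from the principal point sees the ray r / f radians off the axis. A picture is of the moment at which its call begins. There is no depth.
- sign_off(): hands the job in; it is judged then, once.
Trained networks look in a picture, given as the dict that the camera call returned (one of the last four; its "shot" number tells which), for a name from the list of things; names that differ only in an ending like _2 or _b are one class to them, and where a whole thing is asked for, a point or a joint stands for the part that bears it (a point fixed in the world has none). Each returns a list of dicts, best first, with "confidence" (0 to 1); they miss things now and then, are a little off and sometimes report something else, mostly with a low value. They report only what shows in the picture. A call takes as long as a camera call.
- regions_of(thing, picture): "mask" (400x640 bool, what is visible of it).
- spot_point(thing, picture): "point" ([x, y, z] in mm, in the coordinates of the camera as it stood for that picture, good to about 4 mm: a listed point, or the origin of a listed thing).
The state is a dict: "clock": time; "joints": joint angles; "qd": joint speeds; "effort": joint torques, N m; "eef_pos": TCP position; "eef_rot": TCP orientation; "wrist_force": force on the tool from outside, world axes, zero at the start; "moment": the same for the moment, N m; "finger_gap": finger opening in mm; "finger_force": force on a finger pad.
Only numpy, scipy, OpenCV 4.12 (cv2) and the standard library are available. Lean on these libraries where they do the work, as an engineer would, in place of code of your own. Each camera call takes 0.05 s, during which the arm holds its last target. There are 200 camera calls.

## Working session

There is one attempt and no reset: what is moved stays moved. The work goes in short steps, Python scripts to look and compute and a tool call to move; the robot and the scene stay as the last step left them, time stands still between calls to the robot, and variables do not carry over. Pictures are saved under pics/ and viewed, at most 10 in all, crops included, and the job is handed in when it is done.

Besides the shell and the picture viewer there is one more tool, called by a JSON object that holds its "fn" and its "kwargs", one argument or row to a line. send_rows: Moves the arm, as the interface text tells. Its arguments: {"type":"object","properties":{"series":{"type":"array"},"squeeze":{"type":"number"}},"required":["series"]}

```bash
mkdir -p pics; cat > h.py <<'E'
import numpy as np, cv2
from cell import *
def w(c,p): return (np.linalg.inv(c["camera_from_world"])@np.r_[p,1])[:3]
def proj(c,P):
    q=(c["camera_from_world"]@np.r_[P,1])[:3]; return [c["fx"]*q[0]/q[2]+c["cx"],c["fy"]*q[1]/q[2]+c["cy"]]
E
python3 - <<'E'
from h import *
print(read_state(),grip_depth)
for n in ["scene","top"]:
    c=camera(n); cv2.imwrite(f"pics/{n}0.png",c["color"])
    for t in ["rail","carrier","round_stop","square_stop","round_flag","square_flag"]:
        r=spot_point(t,c)
        print(n,t,[(w(c,x["point"]).round(),round(x["confidence"],2)) for x in r[:3]])
        m=regions_of(t,c)
        print("   ",[(np.argwhere(x["mask"]).mean(0).round()[::-1],x["mask"].sum(),round(x["confidence"],2)) for x in m[:3]])
E
```

```text
{'clock': 0.0, 'joints': array([ 1.11144599e+00,  3.00492513e-01,  1.52158123e+00, -1.92027007e-06,
        1.32068914e+00, -6.65863547e-02]), 'qd': array([ 8.39676038e-04, -4.80010013e-04,  6.78839251e-05,  3.36028763e-04,
       -1.65643843e-04,  3.39784160e-04]), 'effort': array([-9.87253079e-04, -5.31811702e+01, -3.52736807e+01,  7.07417889e-02,
        2.43889284e-02, -8.96769575e-05]), 'eef_pos': array([210.43954471, 507.98949209, 302.07445516]), 'eef_rot': array([-3.14042489e+00, -7.60078345e-05,  2.74882910e+00]), 'wrist_force': array([-0.38497488,  0.19769702,  0.10736292]), 'moment': array([-0.02402423, -0.00449269,  0.01868014]), 'finger_force': 0.0, 'finger_gap': 94.1389455074427} 78.39999999999999
scene rail [(array([498.,  55.,   1.]), 0.81)]
    [(array([347., 243.]), np.int64(11942), 0.76)]
scene carrier [(array([ 497., -100.,    5.]), 0.71)]
    [(array([234., 206.]), np.int64(1835), 0.55)]
scene round_stop [(array([550.,  49.,  29.]), 0.88)]
    [(array([308., 259.]), np.int64(997), 0.58)]
scene square_stop [(array([558., 206.,  26.]), 0.56)]
    [(array([418., 283.]), np.int64(1477), 0.68)]Traceback (most recent call last):
  File "<stdin>", line 6, in <module>
ValueError: it knows: carrier, rail, round_stop, square_stop
```

View pics/scene0.png

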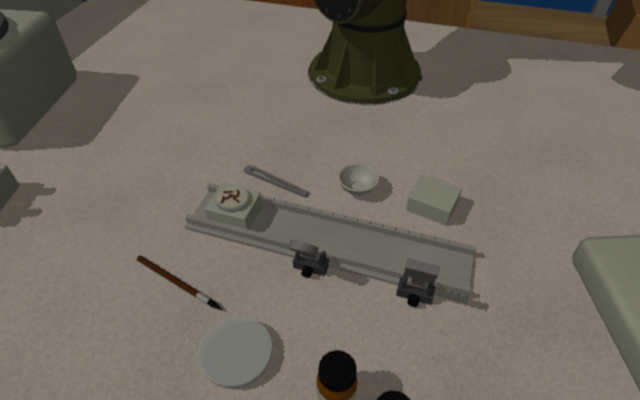

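The scene view shows the carrier with larvae at (234,205), the round flag's clamp at (308,260) and the square flag's at (418,283). The spare block is at (435,198).

```bash
python3 - <<'E'
from h import *
c=camera("top"); cv2.imwrite("pics/top0.png",c["color"])
for t in ["rail","carrier","round_stop","square_stop"]:
        r=spot_point(t,c)
        print(t,[(w(c,x["point"]).round(),round(x["confidence"],2)) for x in r[:3]])
        m=regions_of(t,c)
        for x in m[:2]:
            p=np.argwhere(x["mask"])[:,::-1].astype(np.float32)
            print("   ",cv2.minAreaRect(p),x["mask"].sum(),round(x["confidence"],2))
            if t=="rail":
                M=np.linalg.inv(c["camera_from_world"]);o=M[:3,3]
                for u,v in cv2.boxPoints(cv2.minAreaRect(p)):
                    d=M[:3,:3]@[(u-c["cx"])/c["fx"],(v-c["cy"])/c["fy"],1]
                    print((o+d*(20-o[2])/d[2]).round())
E
```

```text
rail [(array([496.,  54.,  -3.]), 0.96)]
    ((312.8699035644531, 213.10581970214844), (254.32325744628906, 55.385658264160156), 2.442415237426758) 11918 0.89
[450. 272.  20.]
[546. 276.  20.]
[ 539. -170.   20.]
[ 442. -162.   20.]
carrier [(array([ 496., -106.,    6.]), 0.84)]
    ((403.4638671875, 214.72320556640625), (45.74285888671875, 37.85271453857422), 2.862405300140381) 1620 0.69
round_stop [(array([555.,  48.,  26.]), 0.97)]
    ((319.0, 166.5), (43.0, 28.0), 90.0) 937 0.95
    ((313.3807373046875, 213.18359375), (255.37013244628906, 55.212162017822266), 2.544804573059082) 11895 0.44
square_stop [(array([554., 196.,  30.]), 0.64)]
    ((228.73532104492188, 163.94117736816406), (46.324302673339844, 31.044557571411133), 75.96376037597656) 1054 0.88
    ((321.0, 164.0), (38.0, 24.0), 90.0) 678 0.51
```

View pics/top0.png

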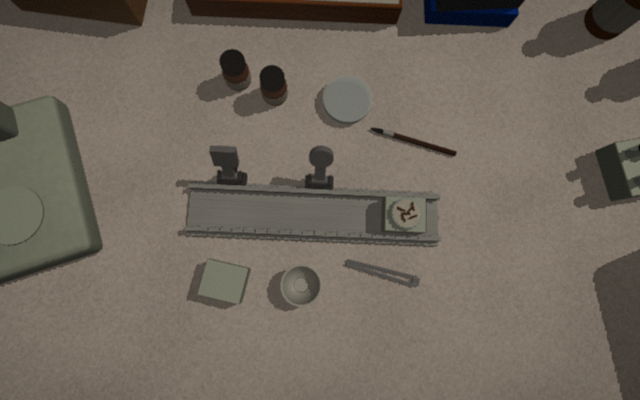

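The top view shows the rail from (185,213) to (438,218), with the carrier at (405,214). The round flag, leaning back, is at (320,157) and the square one at (225,158). The measurements agree: round stop about (553,48,28), which is 55 from the centre line, and carrier about (496,-103,8). I'll go behind the round disc with the fingers shut.

{"fn": "send_rows", "kwargs": {
  "series": [
    [[30,-35,0],-8.5,1],
    [[30,-35,0],-8.5,1],
    [[30,-35,0],-8.5,1],
    [[30,-35,0],-8.5,1],
    [[30,-35,0],-8.5,1],
    [[30,-35,0],-8.5,1],
    [[30,-35,0],-8.5,1],
    [[30,-35,0],-8.5,1],
    [[30,-35,0],0,1],
    [[30,-35,0],0,1],
    [[30,-35,0],0,1],
    [[30,-35,0],0,1]
  ],
  "squeeze": 10
}}

```text
clock: 2.1
eef_pos: [571.5, 86.4, 302.8]
eef_rot: [3.141, -0.0, 1.562]
wrist_force: [-0.1, 1.0, -0.4]
finger_gap: 2.4
finger_force: 0.0
```

{"fn": "send_rows", "kwargs": {
  "series": [
    [[37,-19,0],0,1],
    [[37,-19,0],0,1],
    [[0,0,-45],0,1],
    [[0,0,-45],0,1],
    [[0,0,-50],0,1],
    [[0,0,0],0,1],
    [[0,0,0],0,1]
  ]
}}

```text
clock: 2.8
eef_pos: [644.9, 50.1, 163.8]
eef_rot: [-3.142, -0.0, 1.562]
wrist_force: [0.2, -0.7, 1.3]
finger_gap: 0.7
finger_force: 0.0
```

```bash
python3 - <<'E'
from h import *
s=read_state();print(s["eef_pos"],s["wrist_force"],s["clock"])
c=camera("scene"); u,v=300,240
cv2.imwrite("pics/s1.png",cv2.resize(c["color"][150:330,180:480],None,fx=2.5,fy=2.5))
E
```

```text
[644.87133915  50.13810797 163.80769163] [ 0.22408088 -0.71836301  1.26663512] 2.8
```

View pics/s1.png

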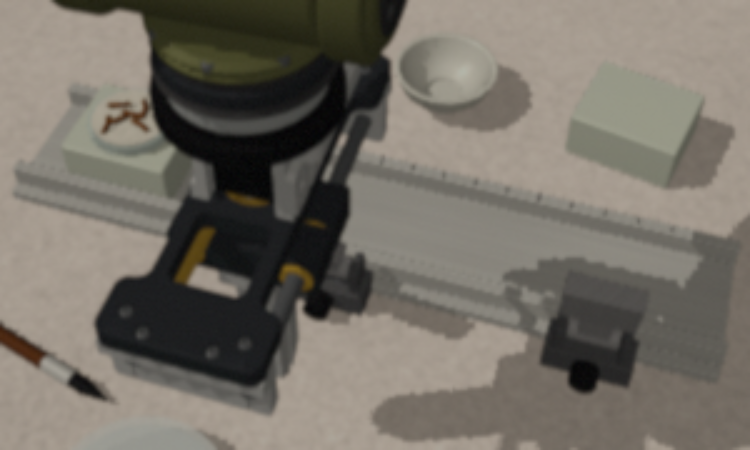

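The gripper hides the round stop, and its clamp shows at (350,285) in the crop. Nothing is in contact, so I'll sweep towards the channel.

{"fn": "send_rows", "kwargs": {
  "series": [
    [[-15,0,0],0,1],
    [[-15,0,0],0,1],
    [[-12,0,0],0,1],
    [[-12,0,0],0,1],
    [[-12,0,0],0,1],
    [[-12,0,0],0,1],
    [[-12,0,0],0,1],
    [[-12,0,0],0,1],
    [[-12,0,0],0,1],
    [[-12,0,0],0,1]
  ]
}}

```text
clock: 3.85
eef_pos: [519.5, 50.2, 166.1]
eef_rot: [3.136, -0.0, 1.562]
wrist_force: [0.9, 0.5, -0.2]
finger_gap: 0.4
finger_force: 0.5
```

{"fn": "send_rows", "kwargs": {
  "series": [
    [[-10,0,-4],0,1],
    [[-8,0,-6],0,1],
    [[0,0,-6],0,1],
    [[0,0,-6],0,1],
    [[0,0,-4],0,1],
    [[0,0,-2],0,1],
    [[0,0,0],0,1]
  ]
}}

```text
clock: 4.55
eef_pos: [500.6, 50.1, 134.2]
eef_rot: [-3.141, 0.0, 1.562]
wrist_force: [-0.0, 0.2, -0.0]
finger_gap: 0.6
finger_force: 0.0
```

{"fn": "send_rows", "kwargs": {
  "series": [
    [[0,0,-1],0,1],
    [[0,0,-1],0,1],
    [[0,0,-1],0,1],
    [[0,0,0],0,1]
  ]
}}

```text
clock: 4.95
eef_pos: [500.7, 50.1, 133.0]
eef_rot: [3.141, 0.0, 1.562]
wrist_force: [-8.5, -0.6, 19.0]
finger_gap: 0.5
finger_force: 9.7
```

19 N at tip height 36 matches the flag at its end stop, level. I'll lift off and move behind the carrier, then check.

{"fn": "send_rows", "kwargs": {
  "series": [
    [[0,0,30],0,1],
    [[0,0,45],0,0.4],
    [[0,-45,10],0,0.4],
    [[0,-45,0],0,0.4],
    [[0,-45,0],0,0.4],
    [[0,-45,0],0,0.4],
    [[0,-45,0],0,0.4],
    [[0,0,0],0,0.4],
    [[0,0,0],0,0.4]
  ]
}}

```text
clock: 5.85
eef_pos: [500.3, -175.5, 216.5]
eef_rot: [-3.141, -0.0, 1.56]
wrist_force: [0.3, 0.2, -0.8]
finger_gap: 28.4
finger_force: 0.0
```

```bash
python3 - <<'E'
from h import *
s=read_state();print(s["eef_pos"],s["wrist_force"],s["clock"],s["finger_gap"])
ims=[]
for n in ["scene","top"]:
    c=camera(n); a=c["color"][120:300,160:460]
    ims.append(cv2.resize(a,None,fx=1.6,fy=1.6))
    for t in ["rail","carrier","round_stop"]:
        print(n,t,[(w(c,x["point"]).round(),round(x["confidence"],2)) for x in spot_point(t,c)[:2]])
cv2.imwrite("pics/s2.png",np.vstack(ims))
E
```

```text
[ 500.32741575 -175.4953484   216.46681186] [ 0.25716883  0.16144331 -0.824632  ] 5.85 28.350718730333405
scene rail [(array([498.,  56.,  -3.]), 0.81)]
scene carrier [(array([ 497., -100.,    4.]), 0.92)]
scene round_stop [(array([548.,  49.,  30.]), 0.78)]
top rail [(array([494.,  55.,  -4.]), 0.62)]
top carrier [(array([ 494., -104.,    7.]), 0.97)]
top round_stop [(array([555.,  47.,  28.]), 0.6)]
```

View pics/s2.png

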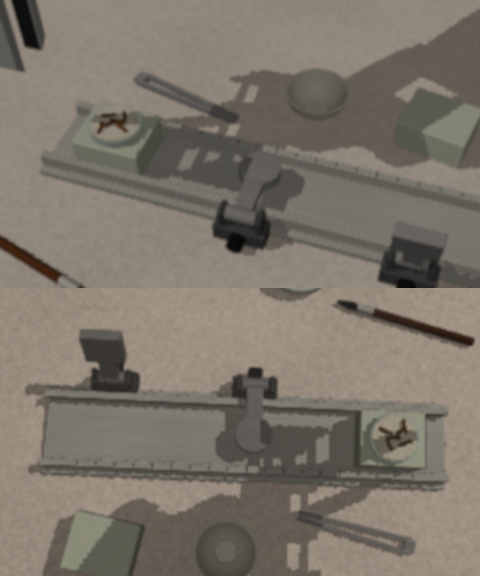

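The round flag lies level over mid-channel, with its disc at (252,435) in the lower view. The square one still stands, and the carrier hasn't moved. Next I lower the fingers behind the carrier.

{"fn": "send_rows", "kwargs": {
  "series": [
    [[-6,0,-45],0,0.4],
    [[0,0,-30],0,0.4],
    [[0,0,-20],0,0.4],
    [[0,0,0],0,0.4],
    [[0,12,0],0,0.4],
    [[0,8,0],0,0.4],
    [[0,5,0],0,0.4],
    [[0,5,0],0,0.4],
    [[0,5,0],0,0.4],
    [[0,5,0],0,0.4],
    [[0,0,0],0,0.4]
  ]
}}

```text
clock: 7.35
eef_pos: [494.5, -134.4, 121.7]
eef_rot: [3.142, -0.0, 1.562]
wrist_force: [0.3, 0.7, -0.1]
finger_gap: 28.2
finger_force: 0.0
```

{"fn": "send_rows", "kwargs": {
  "series": [
    [[0,6,0],0,0.4],
    [[0,7,0],0,0.4],
    [[0,7,0],0,0.4],
    [[0.5,7,0],0,0.4],
    [[0,7,0],0,0.4],
    [[0.5,7,0],0,0.4],
    [[0,7,0],0,0.4],
    [[0.5,7,0],0,0.4],
    [[0,7,0],0,0.4],
    [[0,6,0],0,0.4],
    [[0,4,0],0,0.4],
    [[0,0,0],0,0.4]
  ]
}}

```text
clock: 8.55
eef_pos: [496.0, -62.4, 121.7]
eef_rot: [-3.142, -0.0, 1.562]
wrist_force: [0.4, 0.1, 0.4]
finger_gap: 28.3
finger_force: 0.0
```

{"fn": "send_rows", "kwargs": {
  "series": [
    [[0,2,0],0,0.4],
    [[0,2,0],0,0.4],
    [[0,1,0],0,0.4],
    [[0,0,0],0,0.4]
  ]
}}

```text
clock: 8.95
eef_pos: [496.0, -57.9, 121.7]
eef_rot: [-3.142, -0.0, 1.562]
wrist_force: [-0.5, -0.1, -1.2]
finger_gap: 28.4
finger_force: 0.0
```

{"fn": "send_rows", "kwargs": {
  "series": [
    [[0,1,0],0,0.4],
    [[0,1,0],0,0.4],
    [[0,1,0],0,0.4],
    [[0,1,0],0,0.4],
    [[0,0,0],0,0.4]
  ]
}}

```text
clock: 9.45
eef_pos: [496.0, -53.7, 121.6]
eef_rot: [-3.141, -0.0, 1.562]
wrist_force: [0.2, 0.3, -0.4]
finger_gap: 28.2
finger_force: 0.0
```

```bash
python3 - <<'E'
from h import *
s=read_state();print(s["eef_pos"],s["wrist_force"],s["clock"],s["finger_gap"])
c=camera("scene"); cv2.imwrite("pics/s3.png",cv2.resize(c["color"][150:330,180:480],None,fx=2.5,fy=2.5))
for n in ["scene","top"]:
    c=camera(n)
    for t in ["carrier","round_stop"]:
        print(n,t,[(w(c,x["point"]).round(),round(x["confidence"],2)) for x in spot_point(t,c)[:2]])
E
```

```text
[496.00636699 -53.74721651 121.61988909] [ 0.21642411  0.27135869 -0.38934441] 9.45 28.15886506893273
scene carrier [(array([498.,  -9.,   5.]), 0.56)]
scene round_stop [(array([550.,  48.,  29.]), 0.63)]
top carrier [(array([497., -14.,   8.]), 0.58), (array([553.,  48.,  29.]), 0.31)]
top round_stop [(array([557.,  49.,  28.]), 0.72)]
```

View pics/s3.png

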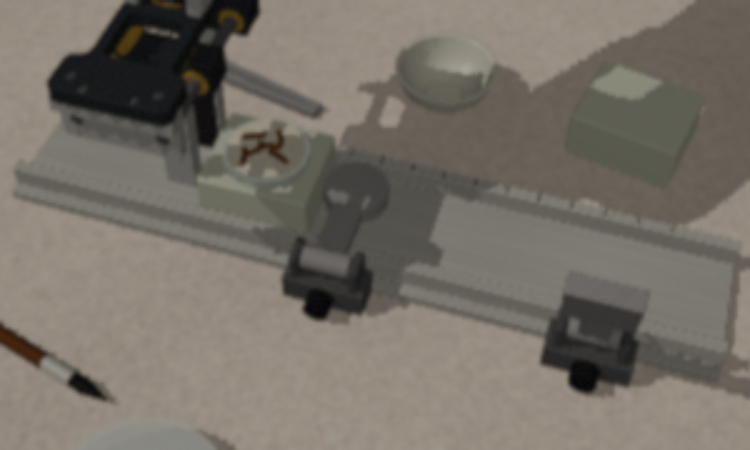

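The carrier's front, around (328,185), is just short of the disc edge at (330,190), and there is no force yet. I'll go on in 1 mm rows.

{"fn": "send_rows", "kwargs": {
  "series": [
    [[0,1,0],0,0.4],
    [[0,1,0],0,0.4],
    [[0,1,0],0,0.4],
    [[0,0,0],0,0.4]
  ]
}}

```text
clock: 10.2
eef_pos: [496.0, -51.0, 121.7]
eef_rot: [3.142, 0.0, 1.562]
wrist_force: [0.3, -2.8, -0.3]
finger_gap: 27.8
finger_force: 1.7
```

{"fn": "send_rows", "kwargs": {
  "series": [
    [[0,0.5,0],0,0.4],
    [[0,0.5,0],0,0.4],
    [[0,0,0],0,0.4]
  ]
}}

```text
clock: 10.5
eef_pos: [496.1, -50.6, 121.7]
eef_rot: [3.141, 0.001, 1.562]
wrist_force: [-0.7, -9.8, 0.6]
finger_gap: 28.4
finger_force: 5.0
```

The force rises to 9.8 N as the travel stops, so the carrier is firmly against the stop. I'll back off slowly, lift and check.

{"fn": "send_rows", "kwargs": {
  "series": [
    [[0,-1,0],0,0.4],
    [[0,-2,0],0,0.4],
    [[0,-10,0],0,0.4],
    [[0,-30,0],0,0.4],
    [[0,-20,20],0,0.4],
    [[0,-20,45],0,0.4],
    [[0,-45,40],0,0.4],
    [[0,-45,0],0,0.4],
    [[0,0,0],0,0.4],
    [[0,0,0],0,0.4]
  ]
}}

```text
clock: 11.5
eef_pos: [495.6, -216.1, 219.5]
eef_rot: [-3.141, -0.001, 1.56]
wrist_force: [-0.9, 0.7, -1.1]
finger_gap: 28.1
finger_force: 0.0
```

```bash
python3 - <<'E'
from h import *
s=read_state();print(s["eef_pos"],s["wrist_force"],s["clock"])
ims=[]
for n in ["scene","top"]:
    c=camera(n); a=c["color"][130:300,200:400]
    ims.append(cv2.resize(a,None,fx=1.75*2/2,fy=1.75))
    if n=="scene": ims[0]=cv2.resize(c["color"][180:300,200:400],(500,300))
    else: ims[1]=cv2.resize(c["color"][130:250,220:420],(500,300))
    for t in ["carrier","round_stop"]:
        print(n,t,[(w(c,x["point"]).round(),round(x["confidence"],2)) for x in spot_point(t,c)[:2]])
cv2.imwrite("pics/s4.png",np.vstack(ims))
E
```

```text
[ 495.58389818 -216.11230508  219.52072955] [-0.92911535  0.66639322 -1.11728865] 11.5
scene carrier [(array([496.,  -7.,   5.]), 0.81)]
scene round_stop [(array([548.,  49.,  30.]), 0.78)]
top carrier [(array([499., -10.,   6.]), 0.86)]
top round_stop [(array([551.,  47.,  30.]), 0.87)]
```

View pics/s4.png

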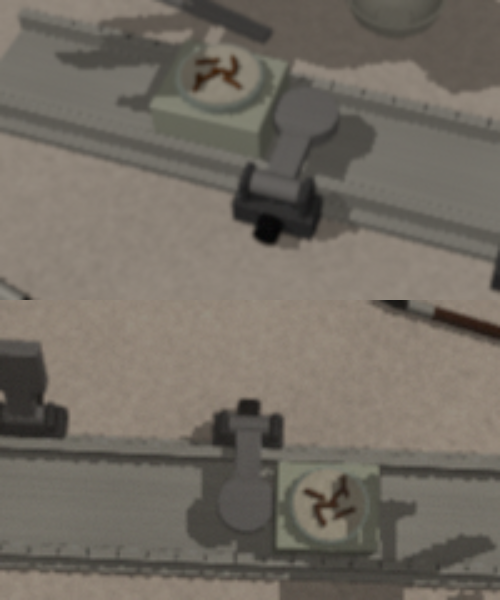

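The flag is down, the square one stands, and the carrier sits flat at the disc. The lower view hints at a small gap near (275,500), so I'll check the pixels there.

```bash
python3 - <<'E'
from h import *
c=camera("top"); g=c["color"].astype(int)
for r in range(207,214): print(r,[tuple(x) for x in g[r,324:335]])
for P in [(497,28,36),(497,28,30),(497,28,42),(497,25,42),(497,28,8)]: print(P,proj(c,P))
c=camera("scene"); a=cv2.resize(c["color"][195:250,270:340],(700,550),interpolation=cv2.INTER_NEAREST)
cv2.imwrite("pics/s5.png",a)
for P in [(497,28,36),(497,28,30),(497,28,42),(497,25,42),(497,28,8)]: print(P,proj(c,P))
E
```

```text
207 [(np.int64(82), np.int64(86), np.int64(89)), (np.int64(78), np.int64(84), np.int64(85)), (np.int64(82), np.int64(88), np.int64(88)), (np.int64(80), np.int64(83), np.int64(86)), (np.int64(71), np.int64(73), np.int64(76)), (np.int64(52), np.int64(59), np.int64(58)), (np.int64(63), np.int64(73), np.int64(71)), (np.int64(95), np.int64(110), np.int64(108)), (np.int64(114), np.int64(132), np.int64(129)), (np.int64(98), np.int64(113), np.int64(112)), (np.int64(74), np.int64(85), np.int64(86))]
208 [(np.int64(82), np.int64(86), np.int64(89)), (np.int64(83), np.int64(87), np.int64(90)), (np.int64(78), np.int64(84), np.int64(85)), (np.int64(80), np.int64(84), np.int64(85)), (np.int64(70), np.int64(74), np.int64(76)), (np.int64(50), np.int64(53), np.int64(56)), (np.int64(59), np.int64(69), np.int64(69)), (np.int64(95), np.int64(109), np.int64(109)), (np.int64(112), np.int64(130), np.int64(128)), (np.int64(98), np.int64(113), np.int64(112)), (np.int64(73), np.int64(85), np.int64(84))]
209 [(np.int64(80), np.int64(83), np.int64(87)), (np.int64(80), np.int64(83), np.int64(86)), (np.int64(79), 
[... 2425 characters left out ...]
97, 28, 30) [np.float64(329.69694104869563), np.float64(210.77235812259408)]
(497, 28, 42) [np.float64(330.15822187429444), np.float64(209.67027860419375)]
(497, 25, 42) [np.float64(331.9448312525021), np.float64(209.71480409624118)]
(497, 28, 8) [np.float64(328.8930842494558), np.float64(212.69291077730082)]
(497, 28, 36) [np.float64(307.98420294415826), np.float64(220.65015759032204)]
(497, 28, 30) [np.float64(308.06440118225686), np.float64(223.25314585762104)]
(497, 28, 42) [np.float64(307.90301978827057), np.float64(218.01520191937522)]
(497, 25, 42) [np.float64(306.0058293677355), np.float64(217.5851144139077)]
(497, 28, 8) [np.float64(308.3503182216789), np.float64(232.5331340055093)]
```

View pics/s5.png

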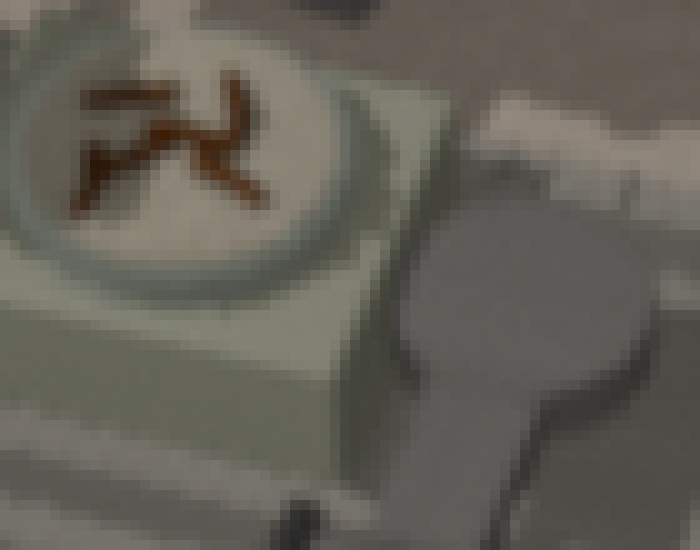

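A roughly 1 px dark line may be about 1 mm of rebound. I'll seat it again with a light push and a slow release.

{"fn": "send_rows", "kwargs": {
  "series": [
    [[0,45,0],0,0.4],
    [[0,45,0],0,0.4],
    [[0,0,-45],0,0.4],
    [[0,0,-40],0,0.4],
    [[0,0,-13],0,0.4],
    [[0,40,0],0,0.4],
    [[0,25,0],0,0.4],
    [[0,5,0],0,0.4],
    [[0,2,0],0,0.4],
    [[0,0,0],0,0.4],
    [[0,0,0],0,0.4]
  ]
}}

```text
clock: 13.0
eef_pos: [496.2, -54.1, 122.1]
eef_rot: [3.141, 0.0, 1.561]
wrist_force: [-0.5, -0.4, 0.3]
finger_gap: 28.2
finger_force: 0.0
```

{"fn": "send_rows", "kwargs": {
  "series": [
    [[0,1,0],0,0.4],
    [[0,0.5,0],0,0.4],
    [[0,0.5,0],0,0.4],
    [[0,0.3,0],0,0.4],
    [[0,0.3,0],0,0.4],
    [[0,0,0],0,0.4]
  ]
}}

```text
clock: 13.6
eef_pos: [496.0, -50.9, 121.9]
eef_rot: [3.142, 0.001, 1.562]
wrist_force: [-0.6, -5.4, -1.1]
finger_gap: 28.4
finger_force: 2.6
```

{"fn": "send_rows", "kwargs": {
  "series": [
    [[0,-0.2,0],0,0.4],
    [[0,-0.2,0],0,0.4],
    [[0,-0.2,0],0,0.4],
    [[0,-0.2,0],0,0.4],
    [[0,-0.3,0],0,0.4],
    [[0,-0.5,0],0,0.4],
    [[0,-1,0],0,0.4],
    [[0,-3,0],0,0.4],
    [[0,-20,0],0,0.4],
    [[0,-40,0],0,0.4],
    [[0,-20,40],0,0.4],
    [[0,-30,45],0,0.4]
  ]
}}

```text
clock: 14.8
eef_pos: [495.4, -164.8, 203.7]
eef_rot: [-3.139, -0.001, 1.562]
wrist_force: [1.2, 0.0, 0.1]
finger_gap: 28.4
finger_force: 0.0
```

{"fn": "send_rows", "kwargs": {
  "series": [
    [[0,-45,10],0,0.4],
    [[0,0,0],0,0.4],
    [[0,0,0],0,0.4]
  ]
}}

```text
clock: 15.1
eef_pos: [495.7, -209.6, 213.3]
eef_rot: [-3.141, -0.0, 1.56]
wrist_force: [0.0, -0.1, -0.0]
finger_gap: 28.2
finger_force: 0.0
```

```bash
python3 - <<'E'
from h import *
c=camera("top"); print(c["color"][207:214,324:335].sum(2).mean(0).round())
for t in ["carrier","round_stop"]: print(t,[w(c,x["point"]).round() for x in spot_point(t,c)[:1]])
c=camera("scene");cv2.imwrite("pics/s6.png",cv2.resize(c["color"][150:330,180:480],None,fx=2.5,fy=2.5))
print(read_state()["clock"])
E
```

```text
[257. 253. 256. 256. 224. 165. 203. 292. 305. 282. 242.]
carrier [array([497., -12.,   6.])]
round_stop [array([554.,  47.,  29.])]
15.3
```

View pics/s6.png

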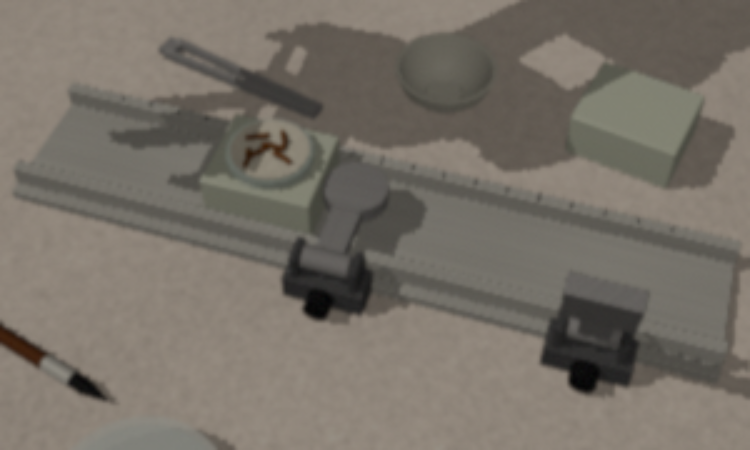

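The pixel profile is unchanged after the slow release, so the dark line is just the shaded edge. The carrier at (270,170) rests against the disc at (357,190), and the square flag stands at (605,300).

```bash
python3 -c "from cell import *; print(sign_off())"
```

```text
the job is handed in; nothing more can be done
None
```

The round-bladed stop was folded fully down first, then the carrier was pushed flat along the channel until it rested against the blade; the square stop still stands untouched, and the job was handed in at about 15 s.

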